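# Stroke the dust flaps of the curved air bar shut

## Robot

A 6-joint arm with a two-finger parallel gripper is mounted at the origin on a cart in front of the work surface, level with it; the furniture and walls round the work are solid. World frame = base frame: x ahead of the robot, y to its left, z up, the work surface at z = 0. Lengths are in mm, angles in degrees, forces in N, time in s.
With the tool pointing down it reaches from about 350 to 850 mm from the base axis. Payload 8.1 kg.
Tool frame: the origin (TCP) lies between the finger pads; the fingertips stand 22 mm ahead of it and the grasp point (between the pads) lies 3 mm ahead of it (r.nose_length is the z of the fingertips in the tool frame, in mm); z points along the fingers, x is the direction in which the jaws open and shut, and the axes are right-handed (so a half turn about z gives the same grasp; the last joint's range is limited). The gripper opens to 85 mm and grips with 20 to 120 N. Pads are 22 mm wide; open, the fingers measure 114 mm over their backs; the gripper's body (76 mm by 85 mm) begins 54 mm behind the grasp point. The pads swing forward as they close: fully open they stand 13 mm farther back than shut.
Start: joints at [-78.404, 7.471, 85.268, -0, 87.261, -4.893], TCP at [170.326, -575.321, 214.292] pointing down, gripper open.
Joint ranges: [-169.43, 169.43], [-51.17, 129.36], [1.28, 143.12], [-76.62, 256.62], [0, 156.53], [-152.29, 152.29]. Speed limits (degrees/s): [136.94, 136.94, 159.86, 180, 180, 180].

## Interface

Orientations are given as [roll, pitch, yaw] about the fixed x, y, z axes, in that order (R = Rz(yaw) Ry(pitch) Rx(roll)).
In Python, from bench import r gives the robot as it stands.
- The arm moves only by the shell command python3 -m jog 'ROWS' [FORCE]. ROWS is JSON, a list of rows, each a list of 5 numbers: the shift along the tool's x, y, z in m, then the turn about the tool's z in degrees, then the opening in per cent of the stroke, from 0 (shut) to 100 (fully open). A call has 1 to 8 rows; each row is the pose to reach, as a shift and turn from the pose measured when the call began, along the tool's axes at that moment; what a row does not reach only later rows make up. A row lasts 1/10 s, in which the tool goes at most 50 mm and 8.59 degrees, less where a joint would pass 70% of its speed; a pose out of reach is approached as far as the arm can. A call with a gripper value outside its range is refused whole. The fingers move at their own pace and stop on an object; FORCE is the grip in N (left out, the last holds). Time passes only in rows, so rows that repeat a pose let the fingers close. It gives the time, the measured TCP pose, the force and the opening at its end, in the units of the state.
- r.sense(): the state, without advancing time (a new reading comes with each control period).
- r.snapshot(name): name is "side" or "top"; returns a dict with "image" (400x640x3 uint8, red, green, blue), "K" (3x3 intrinsics, pixels), "distortion" ([k1, k2, p1, p2, k3] as OpenCV has them; the pictures are not rectified), "T" (4x4, takes a point from camera to world coordinates). Camera axes: x right, y down, z forward; pixel columns grow to the right and rows downward; lengths in mm; the calibration is good to about 2 mm. A picture is of the moment at which its call begins. There is no depth.
- r.hand_in(): hands the job in, once; it reports no verdict.
Trained networks look in a picture, given as the dict that the camera call returned (one of the last four; its "shot" number tells which), for a name from the list of things; names that differ only in an ending like _2 or _b are one class to them, and where a whole thing is asked for, a point or a joint stands for the part that bears it (a point fixed in the world has none). Each returns a list of dicts, best first, with "conf" (0 to 1); they miss things now and then, are a little off and sometimes report something else, mostly with a low value. They report only what shows in the picture. A call takes as long as a camera call.
- r.search_frame(picture, label): "bbox" ([left, top, right, bottom] in pixels, round what is visible of it).
- r.pinpoint(picture, label): "uv" ([column, row] in pixels: a listed point, or the origin of a listed thing).
The state is a dict: "time": time; "joint_pos": joint angles; "qd": joint speeds; "joint_efforts": joint torques, N m; "tool_pos": TCP position; "tcp_rot": TCP orientation; "ft_force": force on the tool from outside, world axes, zero at the start; "wrist_torque": the same for the moment, N m; "finger_gap": finger opening in mm.
Only numpy, scipy, OpenCV 4.12 (cv2) and the standard library are available. Lean on these libraries where they do the work, as an engineer would, in place of code of your own. Each camera call takes 0.05 s, during which the arm holds its last target. There are 200 camera calls.

## Task

The five dust flaps along the curved air bar stand ajar. Close them with the fingertips in one light stroke along the curve, starting at the end with the brass air inlet and pressing each flap down flat in turn, without lifting the fingers away from the row until the last flap is down. Do not press hard, pull any flap further open, or disturb the things lying around; then take the hand away.

Things in the scene. Friction and masses are not known exactly. Their poses are not given: they have to be found in the camera images.
- air_bar: curved aluminium air bar fixed to the worktop, 40 mm wide, flat top face 40 mm above the worktop, z up, origin on the worktop. Its centre line is an arc of radius 130 mm about local (80, 0) mm: the point at angle a is local (80 - 130 cos a, 130 sin a) mm. It runs from a = -60 deg (end with the brass air inlet, which lies below the top face) to +60 deg; flap middles are at a = -40, -20, 0, 20, 40 deg
- row_start (a point): point on the bar's top face at a = -60 deg, the end with the brass air inlet; the top face between here and flap 1 is clear. Stroking from here, fingertips ride up onto each flap and fold it down; from the other end they catch under the lips
- row_end (a point): point on the bar's top face at a = +52 deg, just past the lip of the last flap. Shut, a flap's upper side rises from 4 mm above the top face at its hinge to 8 mm at its lip: fingertips led along 8 mm above the top face shut all flaps; lower than 5 mm they press on hard stops
- flap_1 (a joint): hinge of dust flap 1, counted from the brass inlet: a steel plate 26 mm wide and 34 mm long along the bar, hinged at its inlet-side end, 2 mm above the top face, its free lip away from the inlet. 0 rad shut, grows as the lip rises; starts ajar at 0.36 to 0.52. A light friction hinge (0.015 N m), stays where left; yields to -0.09 rad (lip 3 mm lower), then a stop
- flap_2 (a joint): hinge of dust flap 2, counted from the brass inlet: a steel plate 26 mm wide and 34 mm long along the bar, hinged at its inlet-side end, 2 mm above the top face, its free lip away from the inlet. 0 rad shut, grows as the lip rises; starts ajar at 0.36 to 0.52. A light friction hinge (0.015 N m), stays where left; yields to -0.09 rad (lip 3 mm lower), then a stop
- flap_3 (a joint): hinge of dust flap 3, counted from the brass inlet: a steel plate 26 mm wide and 34 mm long along the bar, hinged at its inlet-side end, 2 mm above the top face, its free lip away from the inlet. 0 rad shut, grows as the lip rises; starts ajar at 0.36 to 0.52. A light friction hinge (0.015 N m), stays where left; yields to -0.09 rad (lip 3 mm lower), then a stop
- flap_4 (a joint): hinge of dust flap 4, counted from the brass inlet: a steel plate 26 mm wide and 34 mm long along the bar, hinged at its inlet-side end, 2 mm above the top face, its free lip away from the inlet. 0 rad shut, grows as the lip rises; starts ajar at 0.36 to 0.52. A light friction hinge (0.015 N m), stays where left; yields to -0.09 rad (lip 3 mm lower), then a stop
- flap_5 (a joint): hinge of dust flap 5, counted from the brass inlet: a steel plate 26 mm wide and 34 mm long along the bar, hinged at its inlet-side end, 2 mm above the top face, its free lip away from the inlet. 0 rad shut, grows as the lip rises; starts ajar at 0.36 to 0.52. A light friction hinge (0.015 N m), stays where left; yields to -0.09 rad (lip 3 mm lower), then a stop
- by_setting_ring_l: bystander: thick dark setting ring, 72 mm across, 18 mm high, lying flat in the hollow of the curved bar; origin at the centre of its underside
- by_puck: bystander: black pot magnet with a knob, 43 mm across, 37 mm high, outside the curve; origin at the centre of its underside
- by_nut_a: bystander: bright hex nut, 21 mm across, 10 mm high, outside the curve; origin at the centre of its underside
- by_tape_roll: bystander: roll of tape, 48 mm across, 18 mm high, to the left; origin at the centre of its underside
- by_snap_gauge: bystander: flat C-shaped snap gauge, 104 mm, 11 mm high, to the right; origin at the centre of its underside
- by_dial_indicator: bystander: dial indicator lying on its back, 138x57x22 mm, far to the right; origin at the centre of its underside

How it is judged:
By the outcome, as a careful person would: the job done as asked, in the order asked, and still so for the second after the job is handed in, with the robot touching nothing.
It also fails if it takes over 51 s, if anything falls off the work surface, if the arm or the gripper's body presses on something with over 40 N, if the wrist force passes 120 N, or if a joint passes its speed limit or range.

## Working session

There is one attempt and no reset: what is moved stays moved. The work goes in short steps, Python scripts to look and compute and a shell command to move; the robot and the scene stay as the last step left them, time stands still between calls to the robot, and variables do not carry over. Pictures are saved under pics/ and viewed, about 8 in all and at most 12, crops included, and the job is handed in when it is done.

```bash
mkdir -p pics; ls
python3 - <<'E'
from bench import r
import cv2
print(r.sense(), r.nose_length)
for n in("top","side"):
    p=r.snapshot(n); cv2.imwrite(f"pics/{n}0.png",p["image"][:,:,::-1])
    print(n,p["K"],p["distortion"],p["T"])
    for l in("air_bar","row_start","row_end","flap_1","by_setting_ring_l","by_puck","by_nut_a"):
        print(l,[(([round(float(x)) for x in d["uv"]]),round(d["conf"],2)) for d in r.pinpoint(p,l)][:6],[([round(float(x)) for x in d["bbox"]],round(d["conf"],2)) for d in r.search_frame(p,l)][:6])
E
```

```text
pics
{'time': 0.0, 'joint_pos': array([-7.84033798e+01,  7.51442103e+00,  8.53293376e+01, -1.20304263e-03,
        8.72624819e+01, -4.89218807e+00]), 'qd': array([-0.01599249,  0.05430005, -0.13491719, -0.05399991,  0.03091739,
        0.02877041]), 'joint_efforts': array([-2.82697212e-03, -5.69395173e+01, -5.00560462e+01, -6.62418315e-04,
        1.45097214e-02,  2.37027422e-05]), 'tool_pos': array([ 170.20101449, -574.74206032,  213.2510759 ]), 'tcp_rot': array([-1.79992137e+02,  1.05955982e-01, -7.35111259e+01]), 'ft_force': array([-0.23490436,  0.12462376, -0.23894985]), 'wrist_torque': array([-0.01498031, -0.0106636 , -0.00783309]), 'finger_gap': 85.4307985828393} 22.0
top [[491.85656213   0.         324.80386963]
 [  0.         491.85656213 204.00074494]
 [  0.           0.           1.        ]] [-0.00849717  0.          0.          0.          0.        ] [[ 6.39538947e-03 -9.89447832e-01  1.44748357e-01  3.31520853e+02]
 [-9.99972187e-01 -6.88342440e-03 -2.87103609e-03 -1.27445314e+01]
 [ 3.83710481e-03 -1.44725969e-01 -9.89464335e-01  1.73374313e+03]
 [ 0.00000000e+00  0.00000000e+00  0.00000000e+00  1.00000000e+00]]
air_bar [([285, 216], 0.84)] [([277, 178, 312, 253], 0.86)]
row_start [([284, 179], 0.66)] [([274, 177, 311, 252], 0.63)]
row_end [([285, 247], 0.68)] [([277, 180, 310, 250], 0.74), ([371, 220, 401, 255], 0.74)]Traceback (most recent call last):
  File "<stdin>", line 8, in <module>
ValueError: it knows: air_bar, by_dial_indicator, by_nut, by_puck, by_setting_ring, by_snap_gauge, by_tape_roll, row_end, row_start
```

Run:
```python
from bench import r
import cv2
for n in("top","side"):
    p=r.snapshot(n); I=p["image"][:,:,::-1]; cv2.imwrite(f"pics/{n}1.png",I)
    if n=="top": cv2.imwrite("pics/topcrop.png",cv2.resize(I[150:280,230:430],None,fx=4,fy=4,interpolation=cv2.INTER_CUBIC))
    if n=="side": print(p["K"],p["distortion"],p["T"])
    for l in("air_bar","row_start","row_end","by_setting_ring","by_puck","by_nut","by_tape_roll","by_snap_gauge"):
        print(l,[(([round(float(x),1) for x in d["uv"]]),round(d["conf"],2)) for d in r.pinpoint(p,l)][:6],[([round(float(x)) for x in d["bbox"]],round(d["conf"],2)) for d in r.search_frame(p,l)][:3])
```

```text
air_bar [([285.1, 214.6], 0.84)] [([275, 179, 311, 254], 0.79)]
row_start [([282.9, 180.5], 0.8)] [([272, 180, 309, 252], 0.9)]
row_end [([283.2, 245.8], 0.62)] [([277, 180, 307, 250], 0.77)]
by_setting_ring [([264.6, 210.4], 0.71)] [([254, 202, 273, 219], 0.81)]
by_puck [([321.8, 227.5], 0.59)] []
by_nut [] []
by_tape_roll [([191.8, 213.0], 0.65)] []
by_snap_gauge [([390.4, 234.3], 0.69)] [([376, 221, 402, 256], 0.6)]
[[389.42902518   0.         316.89932002]
 [  0.         389.42902518 201.84039836]
 [  0.           0.           1.        ]] [-0.03234914  0.          0.          0.          0.        ] [[-9.98125153e-01  3.12857088e-02 -5.26059234e-02  6.50753500e+02]
 [ 6.01458985e-02  3.42082625e-01 -9.37743008e-01  1.28121233e+03]
 [-1.13423824e-02 -9.39148914e-01 -3.43322979e-01  5.47634590e+02]
 [ 0.00000000e+00  0.00000000e+00  0.00000000e+00  1.00000000e+00]]
air_bar [([327.6, 236.1], 0.72)] [([286, 217, 371, 238], 0.75)]
row_start [([293.5, 228.0], 0.92)] [([287, 211, 367, 239], 0.83)]
row_end [([364.3, 227.4], 0.72), ([338.8, 185.9], 0.6)] [([291, 214, 367, 239], 0.94)]
by_setting_ring [([328.1, 244.4], 0.68)] [([316, 236, 337, 254], 0.82)]
by_puck [([336.8, 185.1], 0.66), ([293.2, 225.2], 0.59), ([339.6, 219.1], 0.42)] []
by_nut [] []
by_tape_roll [([343.3, 293.4], 0.83)] [([335, 280, 352, 298], 0.49)]
by_snap_gauge [([339.2, 199.3], 0.62)] [([329, 192, 351, 202], 0.5)]
```

View pics/topcrop.png

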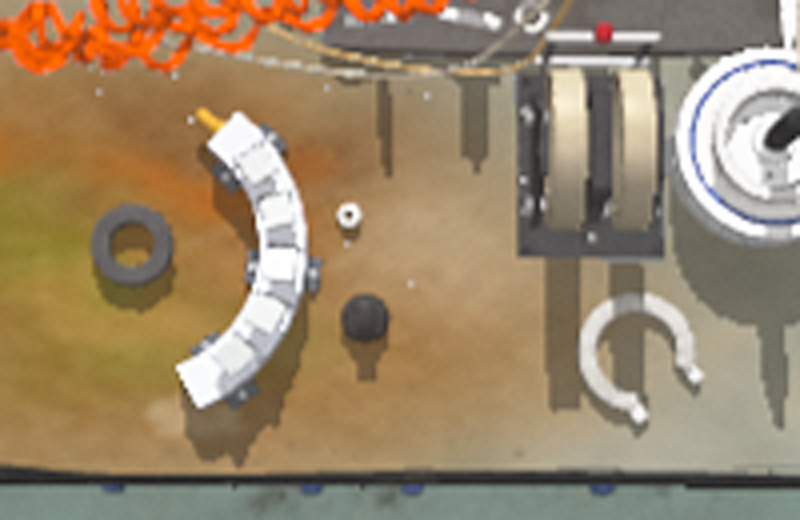

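View pics/side1.png

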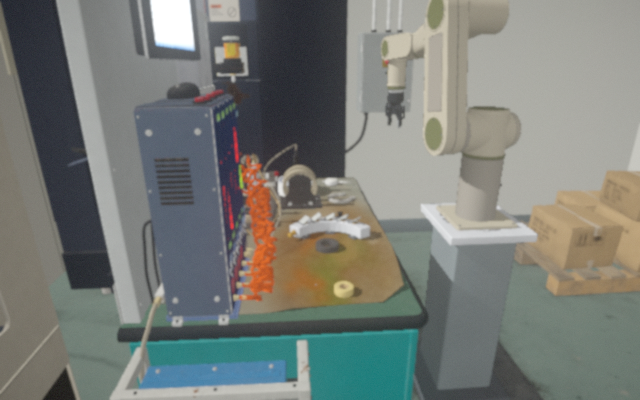

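The top view shows the bar's inlet end far from the robot (full-image px ~(283,181)) and its row end nearest (~(283,246)). It bulges to the right, toward -y. The ring lies in the hollow, and the nut and puck are outside. I'll fit the bar pose from its white top face, then cross-check it with the keypoints.

```bash
cat > h.py <<'E'
import numpy as np,cv2
from bench import r
def proj(p,P):
    Ti=np.linalg.inv(p["T"]); rv=cv2.Rodrigues(Ti[:3,:3])[0]
    return cv2.projectPoints(np.float64(P).reshape(-1,1,3),rv,Ti[:3,3],np.array(p["K"]),np.array(p["distortion"]))[0][:,0]
def W(pose,L):  # pose x,y,yaw deg ; L Nx3
    c,s=np.cos(np.radians(pose[2])),np.sin(np.radians(pose[2])); L=np.atleast_2d(np.float64(L))
    return np.c_[pose[0]+c*L[:,0]-s*L[:,1],pose[1]+s*L[:,0]+c*L[:,1],L[:,2]]
def A(a,R=130,z=40):
    a=np.radians(np.atleast_1d(a)); return np.c_[80-R*np.cos(a),R*np.sin(a),a*0+z]
E
python3 - <<'E'
from h import *
from scipy.optimize import minimize,least_squares
t=r.snapshot("top"); s=r.snapshot("side")
kp=[]
for p in(t,s):
    for l,P in(("row_start",A(-60)[0]),("row_end",A(52)[0]),("air_bar",[0,0,0])):
        q=r.pinpoint(p,l)
        if q: kp.append((p,P,q[0]["uv"]))
def res(x,cam=None): return np.ravel([proj(p,W(x,P))[0]-uv for p,P,uv in kp if cam is None or p is cam])
for cam in(None,t,s):
    k=least_squares(res,[450,100,90],args=(cam,),x_scale=[10,10,1]); print(k.x,np.round(k.fun,1))
x0=least_squares(res,[450,100,90],x_scale=[10,10,1]).x
I=t["image"].astype(float); hsv=cv2.cvtColor(t["image"],cv2.COLOR_RGB2HSV)
m=((hsv[...,1]<60)&(hsv[...,2]>165)).astype(np.uint8)
m[:, :265]=0; m[:,312:]=0; m[:172]=0; m[258:]=0
print(m.sum())
S=8
a=np.linspace(-60,60,41); poly=np.r_[A(a,150),A(a[::-1],110)]
M=cv2.resize(m[160:270,250:330].astype(np.float32),None,fx=S,fy=S,interpolation=cv2.INTER_LINEAR)>.5
def cost(x):
    q=(proj(t,W(x,poly))-[250,160]+.5)*S-.5
    z=np.zeros(M.shape,np.uint8); cv2.fillPoly(z,[np.int32(np.round(q))],1); z=z>0
    return 1-(z&M).sum()/(z|M).sum()
best=min((minimize(cost,x0+d,method="Nelder-Mead",options=dict(initial_simplex=np.array([x0+d,x0+d+[5,0,0],x0+d+[0,5,0],x0+d+[0,0,4]]))) for d in np.array([[0,0,0],[4,-4,2],[-4,4,-2]])),key=lambda o:o.fun)
print(best.x,best.fun,cost(x0)); x=best.x
np.save("pose.npy",x)
for p,n in((t,"t"),(s,"s")):
    x0_,y0_,f=(240,160,7) if n=="t" else (270,190,6)
    im=cv2.resize(p["image"][y0_:y0_+(85 if n=="s" else 110),x0_:x0_+110,::-1].copy(),None,fx=f,fy=f,interpolation=cv2.INTER_CUBIC)
    cv2.polylines(im,[np.int32((proj(p,W(x,poly))-[x0_,y0_]+.5)*f)],True,(0,0,255),1)
    for u in proj(p,W(x,np.r_[A(-60),A(52)])): cv2.circle(im,tuple(int(v) for v in (u-[x0_,y0_]+.5)*f),4,(255,0,0),1)
    if n=="s":S_=im
    else:T_=im
cv2.imwrite("pics/fit.png",cv2.resize(np.vstack([T_[:,:660],S_[:,:660]]),None,fx=.47,fy=.47) if 0 else T_[:600]); cv2.imwrite("pics/fits.png",S_)
E
```

```text
[533.11140786 201.4233739  136.65484098] [ 41.1 -19.    0.9  -5.6 -23.5   1.5  21.8  23.8  -7.2  -2.7   5.5  10.9]
[507.25499194 223.85320987 159.75141825] [ 28.7   0.1   0.7  -8.3 -30.    8.7]
[544.46398241 126.92443217  78.47737978] [ 0.8 -0.2 -0.5 -0.4 -0.3  0.8]
953
[542.59772532 117.94640419  83.06605785] 0.10268800966475389 0.9430969423480899
```

View pics/fit.png

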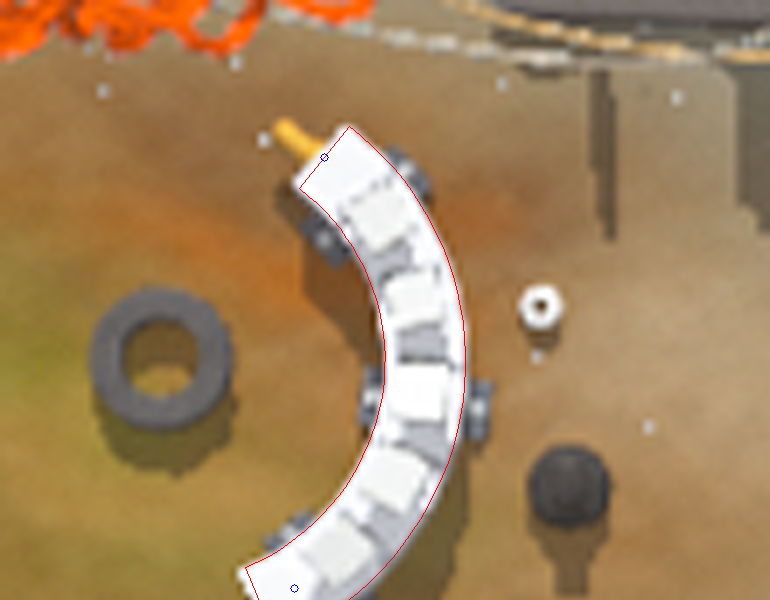

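View pics/fits.png

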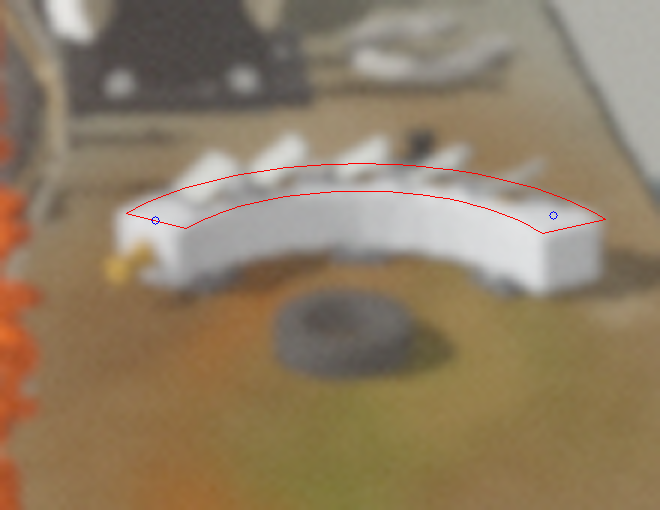

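The fit agrees in both views: the outline sits on the bar within about 1 px, and the side view suggests it should move ~2 mm in x. The lateral tolerance is over 10 mm, so that's fine. Next I'll check hose clearance and work out the waypoints with the tool at yaw -90, where tool x = -world y and tool y = -world x.

```bash
python3 - <<'E'
from h import *
x=np.load("pose.npy"); x[0]+=1; np.save("pose.npy",x)
t=r.snapshot("top"); s=r.snapshot("side")
def orange(p):
    h=cv2.cvtColor(p["image"],cv2.COLOR_RGB2HSV); return (h[...,0]<12)&(h[...,1]>190)&(h[...,2]>190)
ot,os_=orange(t),orange(s)
for y in(160,120,80,40):
    best=[]
    for X in range(640,860,4):
        for z in range(0,260,5):
            a=proj(t,[X,y,z])[0].round().astype(int); b=proj(s,[X,y,z])[0].round().astype(int)
            if 0<=a[1]<400 and 0<=b[1]<400 and ot[a[1],a[0]] and os_[b[1],b[0]]: best.append((X,z))
    print(y,sorted(best)[:3],sorted(best,key=lambda q:q[1])[:2],len(best))
for a in list(range(-60,53,4)): print(a,W(x,A(a))[0].round(1)[:2],end=" ")
E
python3 -m jog '[[0,0,-0.02,8,50],[0,0,-0.03,16.5,0],[0,0,-0.03,16.5,0],[0,0,-0.03,16.5,0]]' 20
```

```text
160 [(740, 60), (744, 40), (744, 45)] [(752, 10), (752, 15)] 30
120 [(740, 0), (748, 25), (748, 30)] [(740, 0), (756, 0)] 73
80 [(748, 70), (752, 70), (752, 75)] [(768, 0), (772, 0)] 56
40 [(764, 95), (764, 100), (772, 130)] [(788, 0), (784, 20)] 18
-60 [657.2 119.2] -56 [651.5 112.2] -52 [645.3 105.5] -48 [638.7  99.3] -44 [631.6  93.6] -40 [624.2  88.4] -36 [616.4  83.7] -32 [608.3  79.6] -28 [600.  76.] -24 [591.4  73.1] -20 [582.6  70.7] -16 [573.7  69. ] -12 [564.7  67.9] -8 [555.7  67.4] -4 [546.6  67.5] 0 [537.6  68.3] 4 [528.6  69.7] 8 [519.8  71.8] 12 [511.1  74.4] 16 [502.6  77.6] 20 [494.4  81.5] 24 [486.4  85.9] 28 [478.8  90.8] 32 [471.6  96.2] 36 [464.7 102.2] 40 [458.3 108.6] 44 [452.3 115.4] 48 [446.9 122.7] 52 [441.9 130.3] time: 2.95
tool_pos: [170.3, -575.4, 244.1]
tcp_rot: [-180.0, -0.0, -89.8]
ft_force: [-0.1, 0.5, -0.5]
finger_gap: 28.1
```

```bash
python3 -m jog '[[-0.28,-0.195,0,0,0],[-0.28,-0.195,0,0,0],[-0.28,-0.195,0,0,0],[-0.28,-0.195,0,0,0],[-0.28,-0.195,0,0,0],[-0.28,-0.195,0,0,0],[-0.28,-0.195,0,0,0],[-0.28,-0.195,0,0,0]]'; python3 -m jog '[[-0.28,-0.195,0,0,0],[-0.28,-0.195,0,0,0],[-0.28,-0.195,0,0,0],[-0.28,-0.195,0,0,0],[-0.28,-0.195,0,0,0],[-0.28,-0.195,0,0,0],[-0.28,-0.195,0,0,0],[-0.28,-0.195,0,0,0]]'
```

```text
time: 3.75
tool_pos: [366.2, -290.4, 243.2]
tcp_rot: [-180.0, 0.1, -89.2]
ft_force: [-0.1, -0.1, -0.3]
finger_gap: -0.1
time: 4.55
tool_pos: [558.6, -3.7, 241.9]
tcp_rot: [179.9, 0.2, -88.7]
ft_force: [0.0, -0.3, -1.1]
finger_gap: 0.5
```

```bash
python3 -m jog '[[-0.12,-0.101,0,1,0],[-0.12,-0.101,0,1,0],[-0.12,-0.101,0,1,0],[-0.12,-0.101,0.05,1,0],[-0.12,-0.101,0.1,1,0],[-0.12,-0.101,0.13,1,0],[-0.12,-0.101,0.13,1,0],[-0.12,-0.101,0.13,1,0]]'
```

```text
time: 5.35
tool_pos: [656.3, 117.8, 111.9]
tcp_rot: [179.8, 0.2, -89.7]
ft_force: [0.8, 1.0, 1.7]
finger_gap: -0.2
```

```bash
python3 -m jog '[[0,0,0.02,0,0],[0,0,0.035,0,0],[0,0,0.043,0,0],[0,0,0.043,0,0],[0,0,0.043,0,0]]';python3 -m jog '[[0,0,0,0,0],[0,0,0,0,0]]'
python3 - <<'E'
from h import *
x=np.load("pose.npy")
t=r.snapshot("top"); s=r.snapshot("side")
a=cv2.resize(t["image"][150:250,250:340,::-1],None,fx=4,fy=4,interpolation=3)
b=cv2.resize(s["image"][160:260,260:350,::-1],None,fx=4,fy=4,interpolation=3)
cv2.imwrite("pics/d1.png",np.hstack([a,b])); print(r.sense()["tool_pos"],r.sense()["ft_force"])
E
```

```text
time: 5.85
tool_pos: [656.6, 117.9, 69.8]
tcp_rot: [179.9, 0.2, -89.7]
ft_force: [-0.7, -0.5, 0.3]
finger_gap: 0.1
time: 6.05
tool_pos: [657.4, 118.0, 71.0]
tcp_rot: [180.0, 0.2, -89.7]
ft_force: [-0.2, -0.4, -0.6]
finger_gap: -0.1
[657.09429953 117.93382955  70.51298372] [-0.20430049  0.93854717  0.01905906]
```

View pics/d1.png

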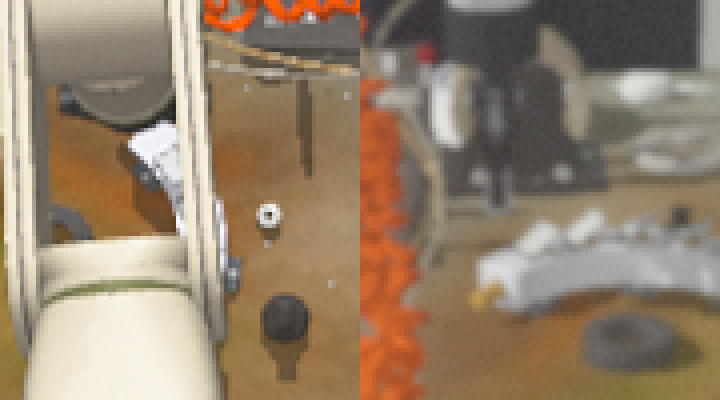

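Run:
```python
from h import *
t=r.snapshot("top"); s=r.snapshot("side"); x=np.load("pose.npy")
T=r.sense()["tool_pos"]; print(T)
for n,P in(("tip",T-[0,0,22]),("tcp",T),("tcp+51",T+[0,0,51]),("rs",W(x,A(-60))[0])): print(n,((proj(t,P)[0]-[250,150])*4).round(),((proj(s,P)[0]-[260,160])*4+[360,0]).round())
```

```text
[656.81642585 117.89944751  70.07372244]
tip [144. 126.] [501. 255.]
tcp [142. 121.] [500. 230.]
tcp+51 [138. 109.] [498. 171.]
rs [143. 127.] [501. 265.]
```

Run:
```python
from h import *
t=r.snapshot("top"); s=r.snapshot("side")
a=cv2.resize(t["image"][165:205,265:305,::-1],None,fx=10,fy=10,interpolation=3)
b=cv2.resize(s["image"][190:240,270:310,::-1],None,fx=10,fy=10,interpolation=3)
cv2.imwrite("pics/d2.png",np.hstack([np.vstack([a,a[:100]]),b]))
```

```text
(no output)
```

View pics/d2.png

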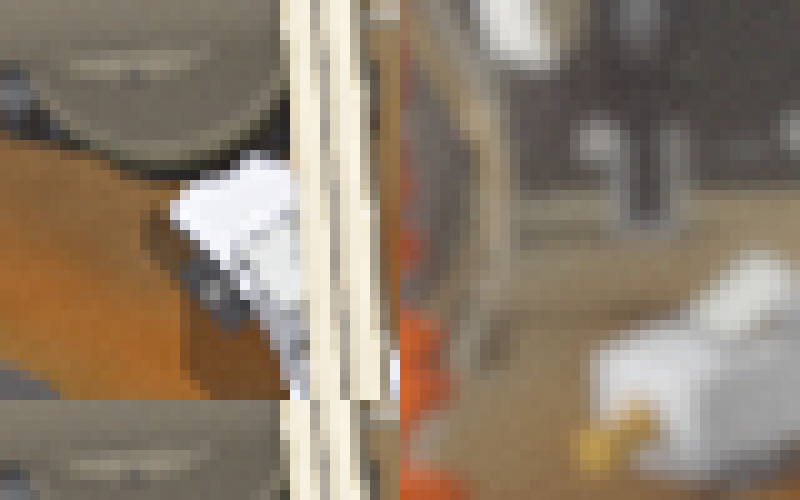

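Both views show the fingertip higher than the readings imply: side px (295,212.5) against a predicted (295,223.7), about 30 mm. I'll check this against the starting picture and a small known move before trusting z.

Run:
```python
from h import *
s=r.snapshot("side")
for T in([170.3,-575.3,214.3],):
    T=np.array(T)
    for d in(-22,-9,0,51): print(d,proj(s,T+[0,0,d])[0].round(1))
T=r.sense()["tool_pos"]; print(T,r.sense()["joint_pos"])
for dz in(-22,0,8,13,51): print(dz,proj(s,T+[0,0,dz])[0].round(1))
im=cv2.imread("pics/side1.png")
a=cv2.resize(im[85:135,370:420],None,fx=8,fy=8,interpolation=0)
b=cv2.resize(s["image"][175:225,270:320,::-1],None,fx=8,fy=8,interpolation=0)
cv2.imwrite("pics/d3.png",np.hstack([a,b]))
```

```text
-22 [393.4 136.7]
-9 [393.6 134.1]
0 [393.7 132.2]
51 [394.3 121.6]
[656.6147295  117.87179261  69.77825175] [ 5.66027598 23.63919998 81.57327247  0.20753832 74.90858615 95.30309427]
-22 [295.3 223.9]
0 [295.1 217.7]
8 [295.  215.4]
13 [294.9 213.9]
51 [294.6 202.8]
```

View pics/d3.png

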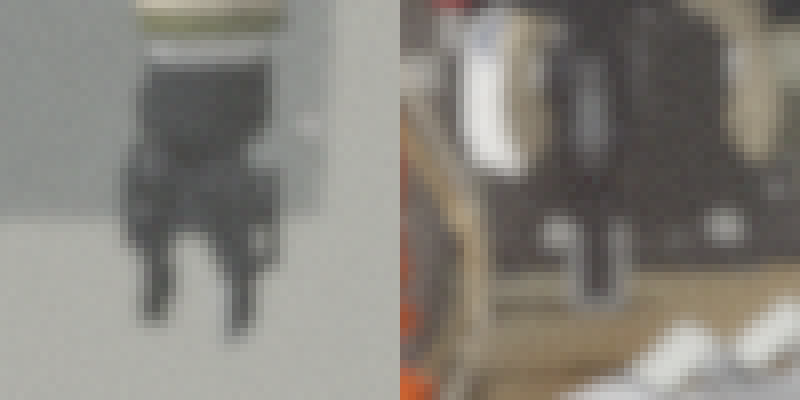

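The starting picture shows the same thing: tips at row ~126, predicted ~134. The hand really does seem to be ~35 mm above its reported z, while x and y agree. I'll find the true height with a gentle force-checked descent onto the clear face at row_start.

```bash
python3 -m jog '[[0,-0.001,0.002,0,0],[0,-0.001,0.004,0,0],[0,-0.001,0.006,0,0],[0,-0.001,0.006,0,0]]'; python3 -m jog '[[0,0,0.001,0,0],[0,0,0.001,0,0]]';python3 -m jog '[[0,0,0.001,0,0],[0,0,0.001,0,0]]';python3 -m jog '[[0,0,0.001,0,0],[0,0,0.001,0,0]]'
```

```text
time: 6.8
tool_pos: [657.2, 117.8, 63.1]
tcp_rot: [179.8, 0.2, -89.7]
ft_force: [-0.2, -0.0, 0.4]
finger_gap: 0.1
time: 7.0
tool_pos: [657.0, 117.8, 61.8]
tcp_rot: [179.8, 0.2, -89.7]
ft_force: [-0.2, 0.8, 0.2]
finger_gap: -0.1
time: 7.2
tool_pos: [656.9, 117.8, 60.6]
tcp_rot: [179.8, 0.2, -89.7]
ft_force: [0.0, 0.4, 0.1]
finger_gap: -0.0
time: 7.4
tool_pos: [656.8, 117.8, 59.4]
tcp_rot: [179.8, 0.2, -89.7]
ft_force: [-0.3, 0.1, 0.5]
finger_gap: -0.1
```

No contact at 59.4 (62 expected), so the offset is real. I'll carry on down to just short of where the picture puts contact.

```bash
python3 -m jog '[[0,0,0.003,0,0],[0,0,0.006,0,0],[0,0,0.008,0,0],[0,0,0.008,0,0]]';python3 -m jog '[[0,0,0.002,0,0],[0,0,0.004,0,0],[0,0,0.006,0,0],[0,0,0.008,0,0],[0,0,0.008,0,0]]'
python3 - <<'E'
from h import *
t=r.snapshot("top"); s=r.snapshot("side")
a=cv2.resize(t["image"][165:205,265:305,::-1],None,fx=10,fy=10,interpolation=3)
b=cv2.resize(s["image"][200:240,270:310,::-1],None,fx=10,fy=10,interpolation=3)
cv2.imwrite("pics/d4.png",np.hstack([a,b]))
E
```

```text
time: 7.8
tool_pos: [656.3, 117.8, 50.7]
tcp_rot: [179.7, 0.2, -89.7]
ft_force: [-0.5, -0.8, 0.0]
finger_gap: -0.1
time: 8.3
tool_pos: [655.9, 117.8, 42.3]
tcp_rot: [179.7, 0.2, -89.7]
ft_force: [-1.2, 0.4, -0.2]
finger_gap: 0.1
```

View pics/d4.png

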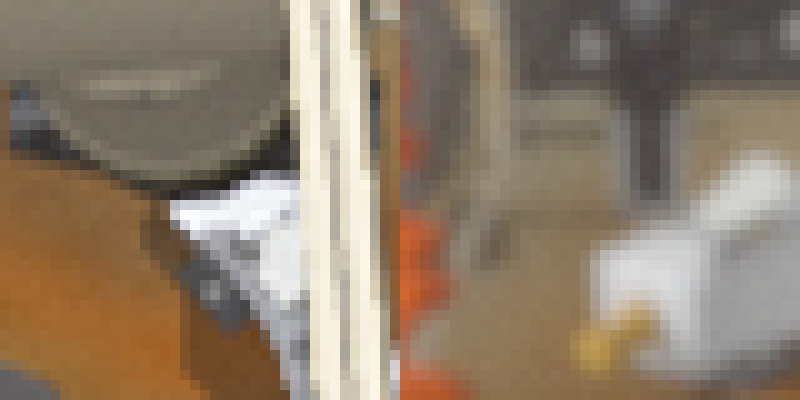

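The tip is now at side px ~(295,220), above the bar end. The predicted face there is at row ~225, so roughly 12–18 mm to go.

```bash
python3 -m jog '[[0,-0.001,0.003,0,0],[0,-0.001,0.006,0,0],[0,-0.001,0.009,0,0],[0,-0.001,0.009,0,0]]';for i in 1; do :; done; python3 -m jog '[[0,0,0.001,0,0],[0,0,0.001,0,0]]'; python3 -m jog '[[0,0,0.001,0,0],[0,0,0.001,0,0]]'; python3 -m jog '[[0,0,0.001,0,0],[0,0,0.001,0,0]]'
```

```text
time: 8.8
tool_pos: [656.6, 117.8, 32.8]
tcp_rot: [179.6, 0.2, -89.7]
ft_force: [0.4, 0.4, -0.7]
finger_gap: 0.0
time: 9.0
tool_pos: [656.3, 117.8, 31.4]
tcp_rot: [179.6, 0.2, -89.7]
ft_force: [-0.2, 0.7, -0.2]
finger_gap: -0.0
time: 9.2
tool_pos: [656.2, 117.8, 30.3]
tcp_rot: [179.6, 0.2, -89.7]
ft_force: [-0.3, 0.2, -0.4]
finger_gap: -0.1
time: 9.4
tool_pos: [656.1, 117.8, 29.2]
tcp_rot: [179.6, 0.2, -89.7]
ft_force: [-0.1, -0.3, -0.1]
finger_gap: -0.2
```

```bash
python3 -m jog '[[0,0,0.001,0,0],[0,0,0.001,0,0]]'|sed -n '2p;4p'; python3 -m jog '[[0,0,0.001,0,0],[0,0,0.001,0,0]]'|sed -n '2p;4p'
```

```text
tool_pos: [656.0, 117.8, 28.0]
ft_force: [1.2, -0.6, -0.3]
tool_pos: [655.9, 117.7, 26.8]
ft_force: [-0.2, -0.1, 0.6]
```

```bash
python3 -m jog '[[0,0,0.001,0,0],[0,0,0.001,0,0]]'|sed -n '2p;4p'; python3 -m jog '[[0,0,0.001,0,0],[0,0,0.001,0,0]]'|sed -n '2p;4p'
```

```text
tool_pos: [655.7, 117.7, 25.5]
ft_force: [0.2, -0.6, -0.3]
tool_pos: [655.6, 117.7, 24.3]
ft_force: [-0.1, 0.7, 0.3]
```

Run:
```python
from h import *
t=r.snapshot("top"); s=r.snapshot("side")
a=cv2.resize(t["image"][165:205,265:305,::-1],None,fx=10,fy=10,interpolation=3)
b=cv2.resize(s["image"][200:240,270:310,::-1],None,fx=10,fy=10,interpolation=3)
cv2.imwrite("pics/d5.png",np.hstack([a,b]))
```

```text
(no output)
```

View pics/d5.png

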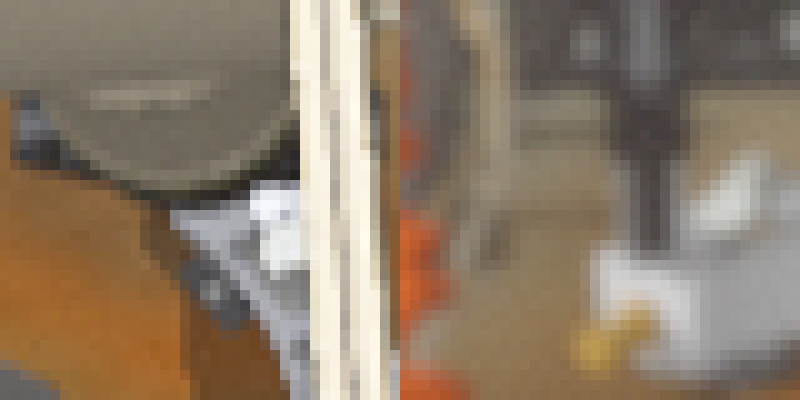

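The tip (side px ~(295,225)) now stands over the end face of the bar, almost touching.

```bash
python3 -m jog '[[0,-0.001,0.0007,0,0],[0,-0.001,0.0007,0,0]]'|sed -n '2p;4p'; python3 -m jog '[[0,0,0.0007,0,0],[0,0,0.0007,0,0]]'|sed -n '2p;4p'
```

```text
tool_pos: [656.7, 117.7, 23.7]
ft_force: [0.5, -0.2, -0.0]
tool_pos: [656.9, 117.7, 23.2]
ft_force: [-0.0, -0.3, 2.2]
```

```bash
python3 -m jog '[[0,0,0.0007,0,0],[0,0,0.0007,0,0]]'|sed -n '2p;4p'; python3 -m jog '[[0,0,0.0007,0,0],[0,0,0.0007,0,0]]'|sed -n '2p;4p'
```

```text
tool_pos: [656.9, 117.7, 23.1]
ft_force: [-2.8, -0.5, 5.0]
tool_pos: [656.9, 117.7, 23.1]
ft_force: [-4.2, -0.7, 6.1]
```

Contact is at reading z = 23.1, which means tip height = reading + 16.9 mm there. I'll lift, carry the hand high over the row, and probe the bare far end the same way, to see whether the offset changes with reach.

```bash
python3 -m jog '[[0,0,-0.025,0,0],[0,0,-0.05,0,0],[-0.004,0.045,-0.05,0,0],[-0.009,0.09,-0.05,0,0],[-0.014,0.135,-0.05,0,0],[-0.02,0.18,-0.05,0,0],[-0.025,0.221,-0.05,0,0],[-0.025,0.221,-0.05,0,0]]';python3 -m jog '[[0,0,0,0,0],[0,0,0,0,0]]'|sed -n '2,4p'
python3 - <<'E'
from h import *
x=np.load("pose.npy"); print(W(x,A([56,58,60])))
E
```

```text
time: 11.9
tool_pos: [429.9, 141.5, 72.7]
tcp_rot: [179.2, 0.1, -89.6]
ft_force: [0.4, -0.4, 0.5]
finger_gap: -0.4
tool_pos: [430.2, 141.6, 73.0]
tcp_rot: [179.2, 0.1, -89.6]
ft_force: [0.6, 0.5, -0.5]
[[437.49299283 138.20901385  40.        ]
 [435.49912789 142.28510871  40.        ]
 [433.64873123 146.42830542  40.        ]]
```

```bash
python3 -m jog '[[-0.001,-0.006,0.015,0,0],[-0.001,-0.006,0.03,0,0],[-0.001,-0.006,0.043,0,0],[-0.001,-0.006,0.043,0,0]]'|sed -n '2,4p';python3 -m jog '[[0,0,0.001,0,0],[0,0,0.002,0,0],[0,0,0.002,0,0]]'|sed -n '2,4p';python3 -m jog '[[0,0,0.001,0,0],[0,0,0.001,0,0]]'|sed -n '2p;4p'
```

```text
tool_pos: [434.6, 142.2, 27.8]
tcp_rot: [179.0, 0.1, -89.6]
ft_force: [-0.1, -0.1, -0.5]
tool_pos: [435.0, 142.3, 26.2]
tcp_rot: [179.1, 0.1, -89.6]
ft_force: [-0.5, 0.2, 0.3]
tool_pos: [435.3, 142.4, 25.6]
ft_force: [-0.8, 0.2, -0.3]
```

```bash
python3 -m jog '[[0,0,0.0007,0,0],[0,0,0.0007,0,0]]'|sed -n '2p;4p'; python3 -m jog '[[0,0,0.0007,0,0],[0,0,0.0007,0,0]]'|sed -n '2p;4p'
```

```text
tool_pos: [435.4, 142.4, 25.0]
ft_force: [0.3, 0.1, -0.7]
tool_pos: [435.3, 142.4, 24.3]
ft_force: [-0.3, -0.0, -1.0]
```

```bash
python3 -m jog '[[0,0,0.0007,0,0],[0,0,0.0007,0,0]]'|sed -n '2p;4p'; python3 -m jog '[[0,0,0.0007,0,0],[0,0,0.0007,0,0]]'|sed -n '2p;4p'
```

```text
tool_pos: [435.2, 142.4, 23.4]
ft_force: [0.1, 0.7, -0.5]
tool_pos: [435.3, 142.4, 23.1]
ft_force: [-1.4, -0.7, 4.7]
```

Same contact height at both ends (23.1–23.2), so the stroke runs at reading z ≈ 30 (tips ~7 mm above the face). Now back to the start, high over the row.

```bash
python3 -m jog '[[0,0,-0.025,0.4,0],[0,0,-0.05,0.4,0],[0.004,-0.045,-0.05,0.4,0],[0.009,-0.09,-0.05,0.4,0],[0.014,-0.135,-0.05,0.4,0],[0.02,-0.18,-0.05,0.4,0],[0.024,-0.223,-0.05,0.4,0],[0.024,-0.223,-0.05,0.4,0]]'|sed -n '2,4p';python3 -m jog '[[0,0,0,0,0],[0,0,0,0,0]]'
```

```text
tool_pos: [662.4, 118.4, 66.6]
tcp_rot: [179.0, 0.1, -90.1]
ft_force: [-0.5, -0.6, -0.9]
time: 14.8
tool_pos: [661.6, 118.4, 65.9]
tcp_rot: [179.0, 0.0, -90.1]
ft_force: [-0.8, -1.3, 0.1]
finger_gap: 0.0
```

```bash
python3 -m jog '[[-0.001,0.004,0.01,0,0],[-0.001,0.004,0.02,0,0],[-0.001,0.004,0.03,0,0],[-0.001,0.004,0.035,0,0],[-0.001,0.004,0.035,0,0]]'|sed -n '2,4p';python3 -m jog '[[0,0,0,0,0],[0,0,0,0,0]]'
```

```text
tool_pos: [655.7, 119.4, 29.4]
tcp_rot: [178.8, 0.0, -90.1]
ft_force: [-0.5, -0.3, -0.5]
time: 15.5
tool_pos: [655.9, 119.4, 29.7]
tcp_rot: [178.8, 0.0, -90.1]
ft_force: [-0.0, -0.5, -0.0]
finger_gap: -0.2
```

```bash
python3 -m jog '[[0.0035,0.0015,-0.0002,0,0],[0.0072,0.0044,-0.0002,0,0],[0.0106,0.0075,-0.0001,0,0],[0.0139,0.0106,-0.0001,0,0],[0.017,0.014,0,0,0],[0.0201,0.0172,0,0,0],[0.023,0.0208,0.0001,0,0],[0.0258,0.0243,0.0002,0,0]]'
```

```text
time: 16.3
tool_pos: [631.3, 93.4, 30.1]
tcp_rot: [178.9, 0.0, -90.1]
ft_force: [0.7, 0.0, 1.1]
finger_gap: 0.1
```

```bash
python3 -m jog '[[0.0024,0.0034,0.0001,0,0],[0.005,0.0071,0.0002,0,0],[0.0074,0.011,0.0003,0,0],[0.0097,0.0149,0.0004,0,0],[0.0118,0.0189,0.0005,0,0],[0.0138,0.023,0.0005,0,0],[0.0156,0.0271,0.0006,0,0],[0.0174,0.0313,0.0007,0,0]]'
```

```text
time: 17.1
tool_pos: [600.0, 76.0, 30.3]
tcp_rot: [178.9, 0.0, -90.1]
ft_force: [1.4, 1.1, 0.8]
finger_gap: -0.1
```

```bash
python3 -m jog '[[0.0015,0.0043,0.0003,0,0],[0.0029,0.0086,0.0005,0,0],[0.0041,0.013,0.0006,0,0],[0.0053,0.0174,0.0006,0,0],[0.0062,0.0218,0.0007,0,0],[0.007,0.0263,0.0008,0,0],[0.0076,0.0308,0.0009,0,0],[0.0081,0.0353,0.001,0,0]]'
```

```text
time: 17.9
tool_pos: [564.2, 67.9, 29.9]
tcp_rot: [178.9, 0.0, -90.1]
ft_force: [0.8, 0.1, -0.7]
finger_gap: 0.1
```

```bash
python3 -m jog '[[0.0003,0.004,0.0001,0,0],[0.0005,0.0085,0.0002,0,0],[0.0005,0.013,0.0002,0,0],[0.0004,0.0176,0.0003,0,0],[0,0.0221,0.0004,0,0],[-0.0004,0.0266,0.0005,0,0],[-0.0011,0.0311,0.0006,0,0],[-0.0018,0.0356,0.0007,0,0]]'
```

```text
time: 18.7
tool_pos: [528.1, 69.9, 29.8]
tcp_rot: [178.9, 0.0, -90.1]
ft_force: [-0.5, 0.1, -0.2]
finger_gap: 0.4
```

```bash
python3 -m jog '[[-0.0008,0.0039,0,0,0],[-0.0019,0.0083,0.0001,0,0],[-0.0032,0.0127,0.0001,0,0],[-0.0045,0.017,0.0002,0,0],[-0.0061,0.0213,0.0003,0,0],[-0.0077,0.0255,0.0003,0,0],[-0.0096,0.0296,0.0004,0,0],[-0.0116,0.0337,0.0005,0,0]]'
```

```text
time: 19.5
tool_pos: [494.0, 81.7, 29.9]
tcp_rot: [178.9, 0.0, -90.1]
ft_force: [0.3, 0.3, 0.5]
finger_gap: -0.3
```

```bash
python3 -m jog '[[-0.002,0.0036,0,0,0],[-0.0042,0.0076,0.0001,0,0],[-0.0066,0.0114,0.0001,0,0],[-0.0091,0.0152,0.0002,0,0],[-0.0118,0.0188,0.0003,0,0],[-0.0145,0.0224,0.0003,0,0],[-0.0175,0.0259,0.0004,0,0],[-0.0205,0.0293,0.0005,0,0]]'
```

```text
time: 20.3
tool_pos: [464.5, 102.6, 30.0]
tcp_rot: [178.9, 0.0, -90.1]
ft_force: [0.6, -0.2, 1.1]
finger_gap: 0.2
```

```bash
python3 -m jog '[[-0.0028,0.003,0,0,0],[-0.006,0.0062,0.0001,0,0],[-0.0094,0.0092,0.0002,0,0],[-0.0128,0.0122,0.0002,0,0],[-0.0164,0.0149,0.0003,0,0],[-0.0201,0.0176,0.0003,0,0],[-0.0239,0.0201,0.0004,0,0],[-0.0277,0.0226,0.0004,0,0]]'
```

```text
time: 21.1
tool_pos: [441.7, 130.7, 30.1]
tcp_rot: [178.9, 0.0, -90.1]
ft_force: [0.2, 0.1, 0.4]
finger_gap: -0.1
```

```bash
python3 -m jog '[[-0.004,0.002,0,0,0],[-0.008,0.0042,0.0001,0,0],[-0.0116,0.0062,0.0001,0,0],[-0.0116,0.0062,0.0001,0,0]]'
python3 - <<'E'
from h import *
t=r.snapshot("top");s=r.snapshot("side")
b=cv2.resize(s["image"][195:245,280:380,::-1],None,fx=8,fy=8,interpolation=3)
cv2.imwrite("pics/e1.png",b)
E
```

```text
time: 21.5
tool_pos: [435.2, 142.7, 30.1]
tcp_rot: [178.9, 0.1, -90.1]
ft_force: [-0.3, 0.3, -0.8]
finger_gap: 0.1
```

View pics/e1.png

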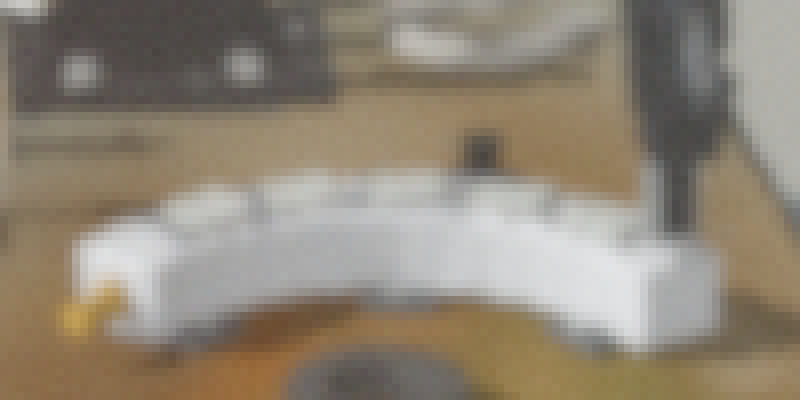

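All five flaps lie flat (crop x ≈ 205, 300, 405, 510, 600), with the fingertips on the bare face beyond flap 5. Now I'll take the hand straight up and clear of the bar, and check once more.

```bash
python3 -m jog '[[-0.001,0,-0.02,0,0],[-0.001,0,-0.05,0,0],[-0.001,0,-0.1,0,0],[-0.001,0,-0.15,0,0],[0.05,0.02,-0.18,0,0],[0.1,0.02,-0.18,0,0],[0.15,0.02,-0.18,0,0],[0.2,0.02,-0.18,0,0]]' ; python3 -m jog '[[0.05,0,0,0,0],[0.1,0,0,0,0],[0.15,0,0,0,0],[0.2,0,0,0,0],[0.2,0,0,0,0],[0.2,0,0,0,0]]'
python3 - <<'E'
from h import *
t=r.snapshot("top");s=r.snapshot("side")
a=cv2.resize(t["image"][155:265,225:345,::-1],None,fx=4,fy=4,interpolation=3)
b=cv2.resize(s["image"][195:305,285:365,::-1],None,fx=4,fy=4,interpolation=3)
cv2.imwrite("pics/e2.png",np.hstack([a,b]))
E
```

```text
time: 22.4
tool_pos: [418.7, -49.1, 211.3]
tcp_rot: [179.0, 0.0, -90.1]
ft_force: [1.4, -0.5, -0.1]
finger_gap: -0.0
time: 23.0
tool_pos: [417.9, -250.3, 210.8]
tcp_rot: [179.0, 0.1, -90.2]
ft_force: [-0.4, -0.2, -0.0]
finger_gap: 0.1
```

View pics/e2.png

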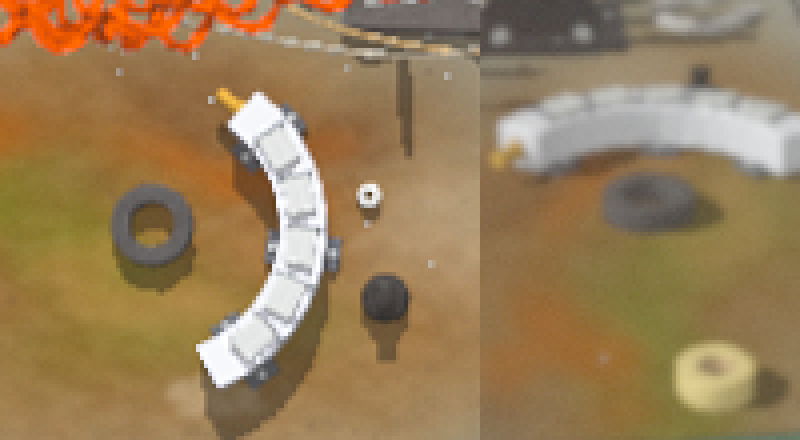

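All five flaps are flat and none casts a lip shadow. The ring, nut, magnet and tape are where they were, and the hand is clear.

```bash
python3 -c "
from bench import r
print(r.hand_in())"
```

```text
the job is handed in; nothing more can be done
None
```

I closed all five flaps in one light stroke from the brass inlet end to past flap 5, without lifting, then took the hand away and handed the job in at about 23 s of the 51 s allowed.

- **Height:** the reported hand height disagreed with the cameras by about 39 mm; the hand was really that much higher than it read. I touched the bare bar top lightly at both ends before the stroke, with 6 N or less vertically. The contact reading matched at both ends (23.1 mm), so I ran the stroke about 7 mm above the top face.
- **Stroke:** the force reading at the end of each move was 2 N or less, and the height stayed within about 0.3 mm of target. Because of the height disagreement, the fingers passed high over the row twice before the stroke, without touching the flaps.
- **Last checks:** the top and side pictures both show the five flaps flat. The ring, nut, magnet and tape roll looked unmoved. I did not look closely at the snap gauge and dial indicator at the end, but the hand never worked near them.
- **Did not agree:** the tool's reported tilt drifted to about 1 degree. I allowed for it in the moves.

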